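Present a pipe boot to the bench scanner

TASK

Lift the tall pipe boot with the square base out of the cardboard bin and carry it, upright all the way, to the flat scanner, without letting it touch the scanner. Finish while still holding it in the gripper, level and still, centred above the scanner glass with its underside about 10 cm above the glass. Leave the other pieces standing in the bin and do not push the other things on the table about.

Things in the scene. Friction and masses are not known exactly. Their poses are not given: they have to be found in the camera images.
- boot_centre (a point): The piece to lift: tall rubber pipe boot (stepped round cone) on a square aluminium base, about 0.22 kg, standing in the bin. Point on its axis, 49 mm above its underside, 49 mm below its top. Base 84 x 84 x 6 mm; then round steps, by height over the underside: 68 mm diameter from 6 to 22, 54 mm from 22 to 40, and the straight top step to grip, 36 mm diameter, from 40 to 98.
- boot: The same tall square-based boot; origin at the centre of its underside, z up along its axis, x and y along the sides of the base.
- bin: Open cardboard bin, 260 x 260 x 50 mm high, walls and floor 5 mm, fixed to the table; origin at the centre of its underside, axes along its sides. Four pieces stand in it in any order, one near each corner, about 60 mm from its centre lines. It stands left or right of the robot, the scanner on the other side.
- scanner: Flat bench scanner, a black block 150 x 150 x 42 mm high, fixed to the table; origin at the centre of its underside.
- scan_glass (a point): Centre of the square scanner glass (106 x 106 mm) on top of the scanner, at the glass surface, 44 mm above the table; z up.
- round_boot_centre (a point): Bystander in the bin: a boot with the same tall 98 mm rubber cone but a round base, 84 mm diameter; point on its axis 49 mm above its underside.
- round_boot: The same round-based boot; origin at the centre of its underside.
- short_boot_centre (a point): Bystander in the bin: a short boot, 50 mm tall, on the same square base 84 x 84 mm; point on its axis 25 mm above its underside.
- short_boot: The same short boot; origin at the centre of its underside.
- sleeve_centre (a point): Bystander in the bin: a plain grey tube, 60 mm outside diameter, 70 mm tall, standing; point on its axis half-way up.
- sleeve: The same grey tube; origin at the centre of its underside.
- tape_roll_centre (a point): Bystander: cardboard core ring of 90 mm outside diameter, 48 mm high, lying flat on the table on the robot's side of the scanner; point at its centre, half-way up.
- small_carton_centre (a point): Bystander: closed white carton 100 x 160 x 70 mm high at the back of the table; point at its centre.
- mug_centre (a point): Bystander: white mug, 80 mm diameter, 95 mm high, on the left of the table; point on its axis half-way up.
- driver_grip (a point): Bystander: screwdriver lying on the right of the table; point on its handle.
Mind the look-alikes: they are no part of the job. What is shaped like the boot but pink or red is not meant.

How it is judged (in metres and radians):
On the way:
1. the tall square-based boot is lifted clear of the bin, held by the fingers alone (contact force between the fingers and boot above 1 N and contact force between boot and bin below 0.1 N and contact force between boot and scanner below 0.1 N and contact force between boot and round_boot below 0.1 N and contact force between boot and short_boot below 0.1 N and contact force between boot and sleeve below 0.1 N and height (world z) of boot_centre above 0.115 m), for 0.2 s.
At the end, for the whole second after the job is handed in: The boot is held by the fingers alone, touching neither bin, scanner nor other pieces; axis within 35 mm of the glass centre, underside 50 to 160 mm above the glass, level within 0.12 rad, still (under 0.02 m/s, 0.15 rad/s); the other three pieces stand in the bin (contact force between the fingers and boot above 1 N and contact force between boot and bin below 0.1 N and contact force between boot and scanner below 0.1 N and contact force between boot and round_boot below 0.1 N and contact force between boot and short_boot below 0.1 N and contact force between boot and sleeve below 0.1 N and horizontal distance between boot_centre and scan_glass below 0.035 m and z of boot_centre in the frame of scan_glass between 0.099 and 0.209 m and angle between boot_centre's own z axis and vertical below 0.12 rad and linear speed of boot below 0.02 m/s and angular speed of boot below 0.15 rad/s and angle between each of round_boot, short_boot, sleeve's own z axis and vertical below 0.2 rad and horizontal distance between each of round_boot, short_boot, sleeve and bin below 0.12 m and height (world z) of each of round_boot, short_boot, sleeve below 0.02 m); the arm keeps its last pose, push and grip.
It fails at once if the boot is tipped over (more than 0.35 rad from upright) (angle between boot_centre's own z axis and vertical above 0.35 rad).
It fails at once if the boot touches the scanner (contact force between boot and scanner above 0.5 N).
It fails at once if another piece in the bin is tipped, lifted or shifted more than 40 mm (angle between any of round_boot, short_boot, sleeve's own z axis and vertical above 0.4 rad or distance of any of round_boot_centre, short_boot_centre, sleeve_centre from where it was at the start of the episode above 0.04 m).
It fails at once if another thing on the table is shifted more than 40 mm (distance of any of tape_roll_centre, small_carton_centre, mug_centre, driver_grip from where it was at the start of the episode above 0.04 m).
It also fails if it takes over 38 s, if anything falls off the work surface, if the arm or the gripper's body presses on something with over 40 N, if the wrist force passes 120 N, or if a joint passes its speed limit or range.

ROBOT

A 6-joint arm with a two-finger parallel gripper is mounted at the origin on the work surface. World frame = base frame: x ahead of the robot, y to its left, z up, the work surface at z = 0. Lengths are in mm, angles in rad, forces in N, time in s.
With the tool pointing down it reaches from about 275 to 750 mm from the base axis. Payload 10.2 kg.
Tool frame: the origin (TCP) lies at the very end of the fingers, on their centre line; the grasp point (between the pads) lies 19 mm behind it; x points along the fingers, y is the direction in which the jaws open and shut, and the axes are right-handed (so a half turn about x gives the same grasp; the last joint's range is limited). The gripper opens to 85 mm and grips with 20 to 120 N. Pads are 22 mm wide; open, the fingers measure 114 mm over their backs; the gripper's body (76 mm by 85 mm) begins 54 mm behind the grasp point. The pads swing forward as they close: fully open they stand 13 mm farther back than shut.
Start: joints at [1.035, 0.313, 1.498, -0, 1.331, -0.223], TCP at [161.568, 499.527, 231.294] pointing down, gripper open.
Joint ranges: [-2.94, 2.94], [-0.97, 2.17], [0.19, 2.56], [-1.23, 4.37], [0.02, 3.11], [-2.88, 2.88]. Speed limits (rad/s): [2.39, 2.39, 3.01, 3.14, 3.14, 3.14].

INTERFACE

Orientations are given as a unit quaternion [w, x, y, z].
In Python, from rig import ctrl, viewer, finish_job gives the robot as it stands.
- The arm moves only by the tool carry_out, never from a script. Its argument "targets" is a list of rows, each an object of numbers: "x", "y", "z": the shift along the world's x, y, z in m; "ax", "ay", "az": the turn, a rotation vector about the world's x, y, z in rad; "hand": the opening, from -1 (shut) to 1 (fully open). A call has 1 to 5 rows; each row is the pose to reach, as a shift and turn from the pose commanded when the call began; what a row does not reach only later rows make up. A row lasts 1/8 s, in which the tool goes at most 62.5 mm and 10.7 degrees, less where a joint would pass 70% of its speed; a pose out of reach is approached as far as the arm can. A call with a gripper value outside its range is refused whole. The fingers move at their own pace and stop on an object; "grip_force" is the grip in N (left out, the last holds). Time passes only in rows, so rows that repeat a pose let the fingers close. It gives the time, the measured TCP pose, the force and the opening at its end, in the units of the state.
- ctrl.sense(): the state, without advancing time (a new reading comes with each control period).
- viewer.capture(name): name is "scene" or "top" or "wrist"; returns the picture (480x640x3 uint8, blue, green, red); there is no depth.
- viewer.camera_info(name): a dict with "fx", "fy", "cx", "cy" (pixels), "R" (3x3) and "t" (3): a world point X has camera coordinates R X + t. Camera axes: x right, y down, z forward; pixel columns grow to the right and rows downward; lengths in mm; the calibration is good to about 2 mm. A picture is of the moment at which its call begins: read the wrist's pose just before it. camera_info takes no time and is no camera call; for the wrist camera it gives the pose at the moment of the call.
- finish_job(): hands the job in, once; it reports no verdict.
The state is a dict: "time_s": time; "joints": joint angles; "dq": joint speeds; "tau": joint torques, N m; "eef_pos": TCP position; "ee_rot": TCP orientation; "force": force on the tool from outside, world axes, zero at the start; "wrist_torque": the same for the moment, N m; "grip_width": opening from 0.0 (shut) to 1.0 (fully open).
Only numpy, scipy, OpenCV 4.12 (cv2) and the standard library are available. Lean on these libraries where they do the work, as an engineer would, in place of code of your own. Each camera call takes 0.05 s, during which the arm holds its last target. There are 200 camera calls.

## Working session

There is one attempt and no reset: what is moved stays moved. The work goes in short steps, Python scripts to look and compute and a tool call to move; the robot and the scene stay as the last step left them, time stands still between calls to the robot, and variables do not carry over. Pictures are saved under pics/ and viewed, about 8 in all and at most 12, crops included, and the job is handed in when it is done.

Besides the shell and the picture viewer there is one more tool, called by a JSON object that holds its "op" and its "data", one argument or row to a line. carry_out: Moves the arm, as the interface text tells. Its arguments: {"type":"object","properties":{"targets":{"type":"array"},"grip_force":{"type":"number"}},"required":["targets"]}

```bash
mkdir -p pics; cat > h.py <<'E'
import numpy as np, cv2
from rig import ctrl, viewer, finish_job
def ray(ci,u,v,z):
    R=np.array(ci["R"]);t=np.array(ci["t"]);c=-R.T@t
    d=R.T@np.array([(u-ci["cx"])/ci["fx"],(v-ci["cy"])/ci["fy"],1])
    return c+d*(z-c[2])/d[2]
def tri(obs):
    A=np.zeros((3,3));b=np.zeros(3)
    for ci,u,v in obs:
        R=np.array(ci["R"]);c=-R.T@np.array(ci["t"])
        d=R.T@np.array([(u-ci["cx"])/ci["fx"],(v-ci["cy"])/ci["fy"],1]);d/=np.linalg.norm(d)
        P=np.eye(3)-np.outer(d,d);A+=P;b+=P@c
    return np.linalg.solve(A,b)
def proj(ci,X):
    p=np.array(ci["R"])@X+np.array(ci["t"]);return ci["fx"]*p[0]/p[2]+ci["cx"],ci["fy"]*p[1]/p[2]+ci["cy"]
E
python3 - <<'E'
from h import *
print(ctrl.sense())
for n in("scene","top","wrist"):
    ci=viewer.camera_info(n); im=viewer.capture(n); cv2.imwrite(f"pics/{n}0.png",im)
    R=np.array(ci["R"]);print(n,-R.T@np.array(ci["t"]),R[2],ci["fx"])
E
```

```text
{'time_s': 0.0, 'joints': array([ 1.03462519e+00,  3.13428322e-01,  1.49842403e+00,  1.30569393e-05,
        1.33099558e+00, -2.23400380e-01]), 'dq': array([ 4.66058626e-04,  9.24717520e-04,  9.38217330e-05,  7.22492470e-04,
       -5.75595469e-04, -5.30806719e-04]), 'tau': array([ 6.00268577e-04, -4.12267256e+01, -2.59755135e+01, -8.95814878e-05,
        4.06159743e-03,  5.21870760e-06]), 'eef_pos': array([161.41767707, 499.3055332 , 230.75107939]), 'ee_rot': array([ 0.69830875,  0.10972152,  0.69864614, -0.11054256]), 'force': array([-0.4432227 , -0.48903265,  0.07117304]), 'wrist_torque': array([-0.01774554,  0.05366825,  0.02797668]), 'grip_width': 1.0040586732970174}
scene [1508.52442877  834.75974635  916.0402266 ] [-0.6273602  -0.55372766 -0.54754439] 518.0347056325711
top [ 225.69589489  -29.72317029 1403.99126846] [ 0.22602137  0.01874522 -0.97394197] 472.08823927050076
wrist [ 89.45860337 521.49027188 373.06148172] [ 0.28088309 -0.09124821 -0.9553944 ] 373.36655570622395
```

View pics/top0.png

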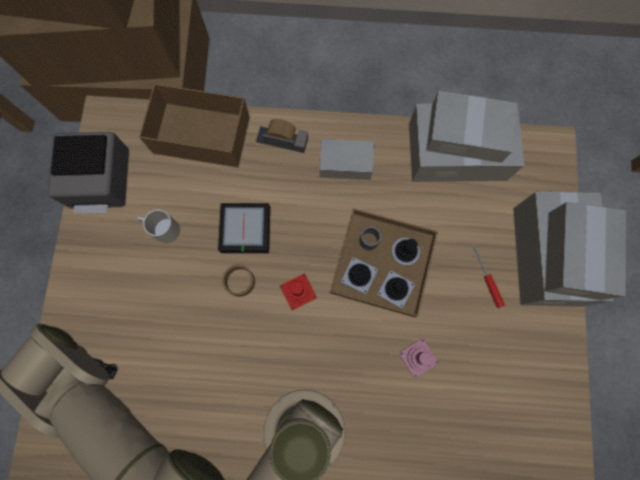

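View pics/scene0.png

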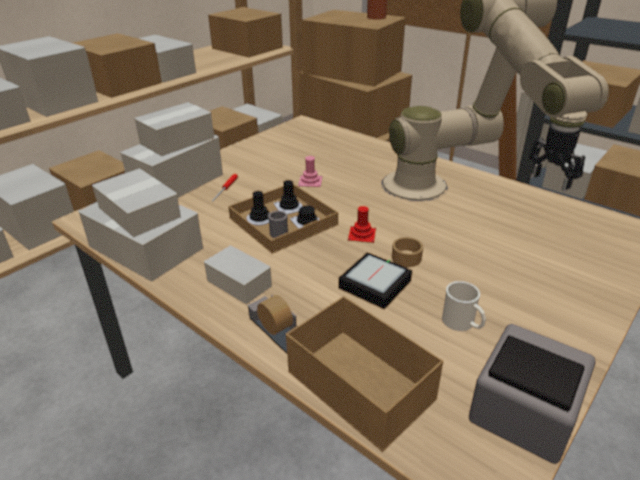

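View pics/wrist0.png

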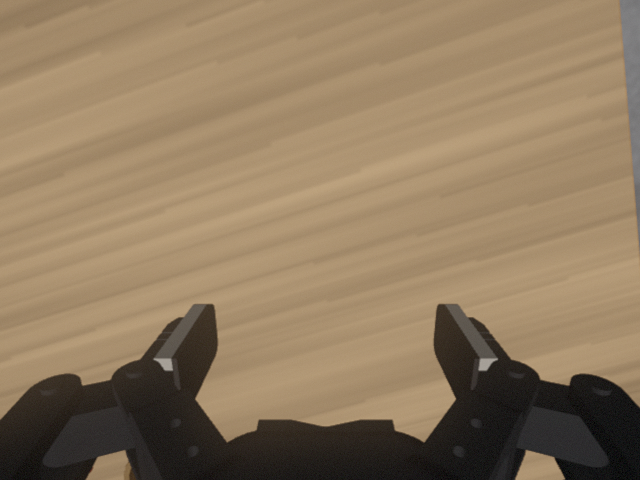

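The top view shows the bin at about (383,262). The sleeve is at (370,238), the round-based tall boot at (406,249), and the square-based pieces at (359,274) and (397,288). In the scene view the short one is at (307,215) and the tall ones at (259,205) and (289,195), so the target is top (397,288) = scene (289,195). The scanner is at top (244,228), with the tape roll at (239,281) and a red decoy at (298,291). The wrist view shows only table. Next I measure.

```bash
python3 - <<'E'
from h import *
T=cv2.imread("pics/top0.png");S=cv2.imread("pics/scene0.png")
a=cv2.resize(T[205:320,325:440],(560,560),interpolation=cv2.INTER_CUBIC)
b=cv2.resize(S[170:250,225:305],(560,560),interpolation=cv2.INTER_CUBIC)
cv2.imwrite("pics/crop.png",cv2.resize(np.hstack([a,b]),(800,400)))
ct=viewer.camera_info("top")
# scanner glass
hsv=cv2.cvtColor(T,cv2.COLOR_BGR2HSV)
def blobs(m,x0,y0,x1,y1,mn):
    k=np.zeros_like(m);k[y0:y1,x0:x1]=m[y0:y1,x0:x1]
    cs,_=cv2.findContours(k,cv2.RETR_EXTERNAL,cv2.CHAIN_APPROX_NONE)
    return [cv2.minAreaRect(c) for c in cs if cv2.contourArea(c)>mn]
lowS=((hsv[...,1]<45)&(hsv[...,2]>95)).astype(np.uint8)
for r in blobs(lowS,210,195,280,260,300): print("glass",r,ray(ct,*r[0],44))
for r in blobs(lowS,325,205,440,320,60): print("pieces",r,ray(ct,*r[0],8))
for p in [(397,288),(359,274),(406,249),(370,238)]: print(p,ray(ct,*p,11))
for p in [(355,211),(436,235),(416,315),(332,291)]: print("bin corner",ray(ct,*p,50))
print("tape",ray(ct,239,281,48),"red",ray(ct,298,291,60),"mug",ray(ct,158,223,95))
E
```

```text
glass ((243.0, 226.0), (36.0, 38.0), 90.0) [565.86170313 225.13307427  44.        ]
pieces ((395.7925109863281, 288.7735900878906), (30.1098575592041, 28.94431495666504), 29.05460548400879) [ 415.6978799  -240.58332798    8.        ]
pieces ((359.0000305175781, 275.0000305175781), (29.516094207763672, 28.621667861938477), 26.56505012512207) [ 449.07709293 -129.72849837    8.        ]
pieces ((404.88916015625, 251.67193603515625), (29.12672996520996, 25.89790153503418), 42.273685455322266) [ 529.82331271 -264.05101151    8.        ]
(397, 288) [ 417.83663606 -243.61104283   11.        ]
(359, 274) [ 451.59832787 -129.35635801   11.        ]
(406, 249) [ 537.62794773 -266.63601907   11.        ]
(370, 238) [ 563.97546953 -156.84303113   11.        ]
bin corner [ 634.09369474 -104.7257032    50.        ]
bin corner [ 577.37326646 -346.95431258   50.        ]
bin corner [ 339.46953087 -293.99153326   50.        ]
bin corner [390.54838791 -51.82891386  50.        ]
tape [400.54799777 218.193089    48.        ] red [382.43513836  45.00693575  60.        ] mug [544.67651181 460.20973548  95.        ]
```

View pics/crop.png

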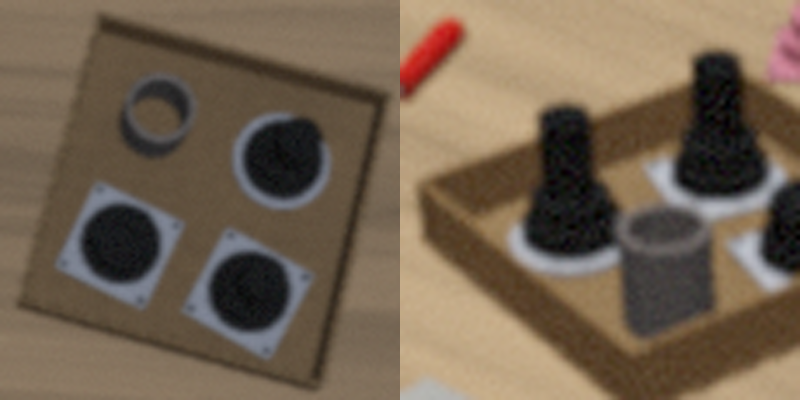

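The crop confirms it. The tall square-based boot is at lower right in the top crop, and top right in the scene crop. Its base centre is about (415,-241), and the glass centre about (566,225). I'm moving over.

{"op": "carry_out", "data": {
  "targets": [
    {"x": 0.045, "y": -0.04, "z": 0.01, "hand": 1},
    {"x": 0.09, "y": -0.08, "z": 0.02, "hand": 1},
    {"x": 0.135, "y": -0.12, "z": 0.03, "hand": 1},
    {"x": 0.17, "y": -0.165, "z": 0.03, "hand": 1},
    {"x": 0.2, "y": -0.215, "z": 0.03, "hand": 1}
  ]
}}

```text
invalid input at $.targets[0]: expected keys x, y, z, ax, ay, az, hand
```

{"op": "carry_out", "data": {
  "targets": [
    {"x": 0.01, "y": -0.055, "hand": 1},
    {"x": 0.02, "y": -0.11, "hand": 1},
    {"x": 0.03, "y": -0.165, "hand": 1},
    {"x": 0.03, "y": -0.22, "hand": 1},
    {"x": 0.03, "y": -0.275, "hand": 1}
  ]
}}

```text
invalid input at $.targets[0]: expected keys x, y, z, ax, ay, az, hand
```

{"op": "carry_out", "data": {
  "targets": [
    {"y": -0.05, "hand": 1},
    {"y": -0.1, "hand": 1},
    {"y": -0.15, "hand": 1},
    {"y": -0.18, "hand": 1},
    {"y": -0.18, "hand": 1}
  ]
}}

```text
invalid input at $.targets[0]: expected keys x, y, z, ax, ay, az, hand
```

{"op": "carry_out", "data": {
  "targets": [
    {"x": 0.045, "y": -0.04, "z": 0.01, "ax": 0, "ay": 0, "az": 0, "hand": 1},
    {"x": 0.09, "y": -0.08, "z": 0.02, "ax": 0, "ay": 0, "az": 0, "hand": 1},
    {"x": 0.135, "y": -0.12, "z": 0.03, "ax": 0, "ay": 0, "az": 0, "hand": 1},
    {"x": 0.17, "y": -0.165, "z": 0.03, "ax": 0, "ay": 0, "az": 0, "hand": 1},
    {"x": 0.2, "y": -0.215, "z": 0.03, "ax": 0, "ay": 0, "az": 0, "hand": 1}
  ]
}}

```text
time_s: 0.78
eef_pos: [362.5, 282.9, 261.1]
ee_rot: [0.698, 0.11, 0.699, -0.11]
force: [1.5, 0.9, -0.3]
grip_width: 0.998
```

{"op": "carry_out", "data": {
  "targets": [
    {"x": 0.01, "y": -0.055, "z": 0, "ax": 0, "ay": 0, "az": 0, "hand": 1},
    {"x": 0.02, "y": -0.11, "z": 0, "ax": 0, "ay": 0, "az": 0, "hand": 1},
    {"x": 0.03, "y": -0.165, "z": 0, "ax": 0, "ay": 0, "az": 0, "hand": 1},
    {"x": 0.03, "y": -0.22, "z": 0, "ax": 0, "ay": 0, "az": 0, "hand": 1},
    {"x": 0.03, "y": -0.275, "z": 0, "ax": 0, "ay": 0, "az": 0, "hand": 1}
  ]
}}

```text
time_s: 1.4
eef_pos: [391.2, 7.8, 261.3]
ee_rot: [0.699, 0.11, 0.698, -0.11]
force: [0.6, -0.3, 1.1]
grip_width: 0.997
```

{"op": "carry_out", "data": {
  "targets": [
    {"x": 0, "y": -0.05, "z": 0, "ax": 0, "ay": 0, "az": 0, "hand": 1},
    {"x": 0, "y": -0.1, "z": 0, "ax": 0, "ay": 0, "az": 0, "hand": 1},
    {"x": 0, "y": -0.15, "z": 0, "ax": 0, "ay": 0, "az": 0, "hand": 1},
    {"x": 0, "y": -0.18, "z": 0, "ax": 0, "ay": 0, "az": 0, "hand": 1},
    {"x": 0, "y": -0.18, "z": 0, "ax": 0, "ay": 0, "az": 0, "hand": 1}
  ]
}}

```text
time_s: 2.02
eef_pos: [391.3, -171.8, 260.9]
ee_rot: [0.698, 0.111, 0.699, -0.111]
force: [-0.3, -0.1, 0.2]
grip_width: 0.999
```

```bash
python3 - <<'E'
from h import *
import pickle
ci=viewer.camera_info("wrist"); im=viewer.capture("wrist"); cv2.imwrite("pics/w1.png",im); pickle.dump(ci,open("w1.pkl","wb"))
for n,X in dict(top=[415,-241,103],base=[415,-241,8]).items(): print(n,proj(ci,np.array(X)))
E
```

```text
top (np.float64(258.5299654434132), np.float64(267.1225218166647))
base (np.float64(273.1335941695954), np.float64(235.30710818851387))
```

View pics/w1.png

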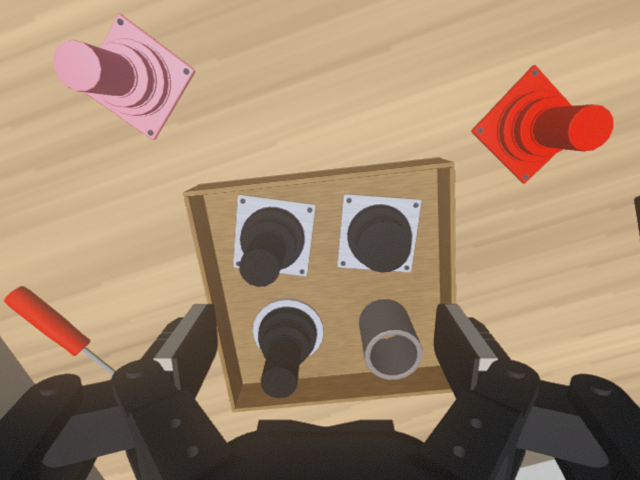

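{"op": "carry_out", "data": {
  "targets": [
    {"x": 0, "y": -0.05, "z": 0, "ax": 0, "ay": 0, "az": 0, "hand": 1},
    {"x": 0, "y": -0.07, "z": 0, "ax": 0, "ay": 0, "az": 0, "hand": 1},
    {"x": 0, "y": -0.07, "z": 0, "ax": 0, "ay": 0, "az": 0, "hand": 1},
    {"x": 0, "y": -0.07, "z": 0, "ax": 0, "ay": 0, "az": 0, "hand": 1}
  ]
}}

```text
time_s: 2.58
eef_pos: [391.7, -239.2, 261.3]
ee_rot: [0.698, 0.11, 0.699, -0.11]
force: [-0.4, -0.0, 0.2]
grip_width: 1.001
```

```bash
python3 - <<'E'
from h import *
import pickle
ci=viewer.camera_info("wrist"); im=viewer.capture("wrist"); cv2.imwrite("pics/w2.png",im); pickle.dump(ci,open("w2.pkl","wb"))
print(ctrl.sense()["eef_pos"],ctrl.sense()["joints"])
for n,X in dict(top=[415,-241,103],base=[415,-241,8]).items(): print(n,proj(ci,np.array(X)))
E
```

```text
[ 391.71111471 -239.25613669  261.40256958] [-8.04613430e-01  1.43491253e-01  1.63200460e+00  2.18529381e-04
  1.36620752e+00 -2.06388295e+00]
top (np.float64(332.7418781096546), np.float64(243.41944977789677))
base (np.float64(330.9830278882127), np.float64(216.37895612841584))
```

View pics/w2.png

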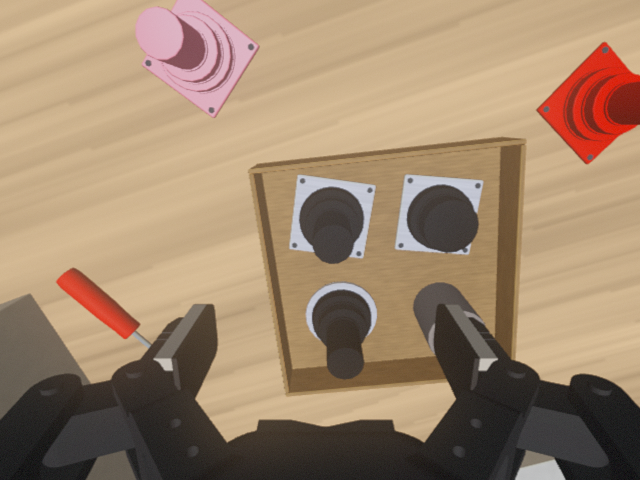

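The target's top disc is at (262,265) in w1 and (334,243) in w2. Both are close to the projected estimate. I triangulate it, with base corners as a second check, before descending.

```bash
python3 - <<'E'
from h import *
import pickle
c1,c2=[pickle.load(open(f"w{i}.pkl","rb")) for i in(1,2)]
X=tri([(c1,262,265),(c2,334,243)]);print("top tri",X,proj(c1,X),proj(c2,X))
for c,q in((c1,(262,265)),(c2,(334,243))): print("top at 103",ray(c,*q,103))
for c,q in((c1,[(236,196),(315,207),(307,276),(234,266)]),(c2,[(297,176),(376,186),(365,259),(290,249)])):
    P=np.array([ray(c,*p,11) for p in q]);e=P[1]-P[0];print("base",P.mean(0),np.degrees(np.arctan2(e[1],e[0])),np.linalg.norm(e))
for i,c in((1,c1),(2,c2)):
    g=cv2.imread(f"pics/w{i}.png");h=cv2.cvtColor(g,cv2.COLOR_BGR2HSV)
    m=((h[...,1]<50)&(h[...,2]>140)).astype(np.uint8);cs,_=cv2.findContours(m[:290],cv2.RETR_EXTERNAL,cv2.CHAIN_APPROX_NONE)
    for k in cs:
        if cv2.contourArea(k)>1000: r=cv2.minAreaRect(k);print(i,r,ray(c,*r[0],11))
E
```

```text
top tri [ 417.96982879 -240.67592868   92.13267176] (np.float64(262.13592979268304), np.float64(265.45916882793836)) (np.float64(333.8612979519937), np.float64(242.53281158050865))
top at 103 [ 414.09356172 -237.45591018  103.        ]
top at 103 [ 414.96984967 -239.87408472  103.        ]
base [ 416.3739246  -241.13138023   11.        ] 63.86527447474689 84.68831148832028
base [ 416.98893032 -240.49247155   11.        ] 64.9757882235471 83.81357283636319
1 ((272.0548095703125, 235.07083129882812), (78.68061065673828, 72.982177734375), 7.275004863739014) [ 413.65386921 -241.33712965   11.        ]
1 ((378.8724365234375, 233.03103637695312), (78.81017303466797, 74.4917984008789), 4.763641834259033) [ 447.69090576 -129.29805377   11.        ]
2 ((438.6883850097656, 214.39508056640625), (83.17427062988281, 76.3560562133789), 4.5739216804504395) [ 447.78436784 -129.40733498   11.        ]
2 ((331.13775634765625, 216.40802001953125), (79.34942626953125, 75.66259765625), 7.907164096832275) [ 414.35854618 -240.67094458   11.        ]
```

{"op": "carry_out", "data": {
  "targets": [
    {"x": 0.012, "y": 0, "z": -0.02, "ax": 0, "ay": 0, "az": 0, "hand": 1},
    {"x": 0.024, "y": -0.001, "z": -0.05, "ax": 0, "ay": 0, "az": 0, "hand": 1},
    {"x": 0.024, "y": -0.001, "z": -0.09, "ax": 0, "ay": 0, "az": 0, "hand": 1},
    {"x": 0.024, "y": -0.001, "z": -0.13, "ax": 0, "ay": 0, "az": 0, "hand": 1},
    {"x": 0.024, "y": -0.001, "z": -0.13, "ax": 0, "ay": 0, "az": 0, "hand": 1}
  ]
}}

```text
time_s: 3.25
eef_pos: [414.8, -239.7, 129.8]
ee_rot: [0.697, 0.111, 0.7, -0.109]
force: [0.4, 0.8, -0.1]
grip_width: 1.001
```

```bash
python3 - <<'E'
from h import *
import pickle
c2=pickle.load(open("w2.pkl","rb"));cs=viewer.camera_info("scene")
X=tri([(c2,334,243),(cs,288.4,182)]);print("top tri",X,proj(cs,X),proj(c2,X))
ci=viewer.camera_info("wrist");cv2.imwrite("pics/w3.png",viewer.capture("wrist"));s=ctrl.sense();print(s["eef_pos"],s["ee_rot"],proj(ci,np.array([415,-240.5,103])),proj(ci,s["eef_pos"]))
E
```

```text
top tri [ 415.10934216 -239.21956494  100.33088242] (np.float64(288.0858724737851), np.float64(181.9242145025676)) (np.float64(334.7076971089947), np.float64(241.95760349366628))
[ 415.66550368 -240.74326282  131.6936984 ] [ 0.69823972  0.11008249  0.69880395 -0.10961831] (np.float64(325.95798625340217), np.float64(283.47820499481026)) (np.float64(326.2111019046945), np.float64(312.9868329735949))
```

View pics/w3.png

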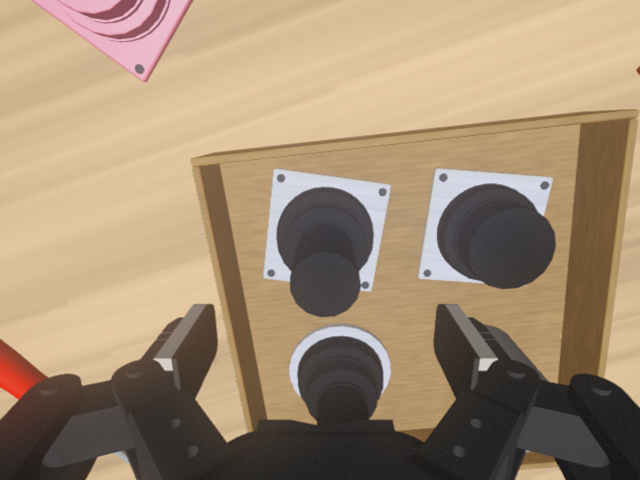

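The disc is centred at (325,283), against a predicted (326,283), and the scene/wrist triangulation puts the top at about 100 mm. It lies midway between the fingers, so I descend, close and lift.

{"op": "carry_out", "data": {
  "targets": [
    {"x": 0, "y": 0, "z": -0.035, "ax": 0, "ay": 0, "az": 0, "hand": 1},
    {"x": 0, "y": 0, "z": -0.06, "ax": 0, "ay": 0, "az": 0, "hand": 1},
    {"x": 0, "y": 0, "z": -0.07, "ax": 0, "ay": 0, "az": 0, "hand": 1},
    {"x": 0, "y": 0, "z": -0.07, "ax": 0, "ay": 0, "az": 0, "hand": 1}
  ],
  "grip_force": 40
}}

```text
time_s: 3.8
eef_pos: [416.1, -241.8, 62.3]
ee_rot: [0.699, 0.11, 0.698, -0.11]
force: [-0.9, -0.3, 0.7]
grip_width: 0.997
```

{"op": "carry_out", "data": {
  "targets": [
    {"x": 0, "y": 0, "z": 0, "ax": 0, "ay": 0, "az": 0, "hand": -1},
    {"x": 0, "y": 0, "z": 0, "ax": 0, "ay": 0, "az": 0, "hand": -1},
    {"x": 0, "y": 0, "z": 0, "ax": 0, "ay": 0, "az": 0, "hand": -1},
    {"x": 0, "y": 0, "z": 0, "ax": 0, "ay": 0, "az": 0, "hand": -1},
    {"x": 0, "y": 0, "z": 0, "ax": 0, "ay": 0, "az": 0, "hand": -1}
  ],
  "grip_force": 40
}}

```text
time_s: 4.42
eef_pos: [415.8, -241.6, 61.8]
ee_rot: [0.699, 0.11, 0.698, -0.11]
force: [-0.8, 1.0, 6.3]
grip_width: 0.411
```

{"op": "carry_out", "data": {
  "targets": [
    {"x": 0, "y": 0, "z": 0, "ax": 0, "ay": 0, "az": 0, "hand": -1},
    {"x": 0, "y": 0, "z": 0, "ax": 0, "ay": 0, "az": 0, "hand": -1},
    {"x": 0, "y": 0, "z": 0, "ax": 0, "ay": 0, "az": 0, "hand": -1}
  ]
}}

```text
time_s: 4.8
eef_pos: [415.8, -241.6, 61.8]
ee_rot: [0.699, 0.11, 0.698, -0.11]
force: [-0.6, 1.0, 7.2]
grip_width: 0.409
```

{"op": "carry_out", "data": {
  "targets": [
    {"x": 0, "y": 0, "z": 0.01, "ax": 0, "ay": 0, "az": 0, "hand": -1},
    {"x": 0, "y": 0, "z": 0.025, "ax": 0, "ay": 0, "az": 0, "hand": -1},
    {"x": 0, "y": 0, "z": 0.04, "ax": 0, "ay": 0, "az": 0, "hand": -1},
    {"x": 0, "y": 0, "z": 0.055, "ax": 0, "ay": 0, "az": 0, "hand": -1},
    {"x": 0, "y": 0, "z": 0.07, "ax": 0, "ay": 0, "az": 0, "hand": -1}
  ]
}}

```text
time_s: 5.42
eef_pos: [415.6, -241.5, 132.5]
ee_rot: [0.699, 0.11, 0.698, -0.11]
force: [-0.4, -0.0, -2.6]
grip_width: 0.41
```

{"op": "carry_out", "data": {
  "targets": [
    {"x": 0, "y": 0, "z": 0.02, "ax": 0, "ay": 0, "az": 0, "hand": -1},
    {"x": 0, "y": 0, "z": 0.04, "ax": 0, "ay": 0, "az": 0, "hand": -1},
    {"x": 0, "y": 0, "z": 0.06, "ax": 0, "ay": 0, "az": 0, "hand": -1},
    {"x": 0, "y": 0, "z": 0.07, "ax": 0, "ay": 0, "az": 0, "hand": -1},
    {"x": 0, "y": 0, "z": 0.07, "ax": 0, "ay": 0, "az": 0, "hand": -1}
  ]
}}

```text
time_s: 6.05
eef_pos: [415.6, -241.5, 201.7]
ee_rot: [0.699, 0.11, 0.698, -0.11]
force: [0.2, -0.7, -2.7]
grip_width: 0.408
```

```bash
python3 - <<'E'
from h import *
s=ctrl.sense();print(s["eef_pos"],s["force"],s["grip_width"])
w=viewer.capture("wrist");S=viewer.capture("scene")
cv2.imwrite("pics/l1.png",np.hstack([cv2.resize(w,(400,300)),cv2.resize(S[100:250,180:380],(400,300))]))
E
```

```text
[ 415.62786496 -241.52229131  201.69098967] [ 0.17587755 -0.69448877 -2.7097387 ] 0.4084404848452121
```

View pics/l1.png

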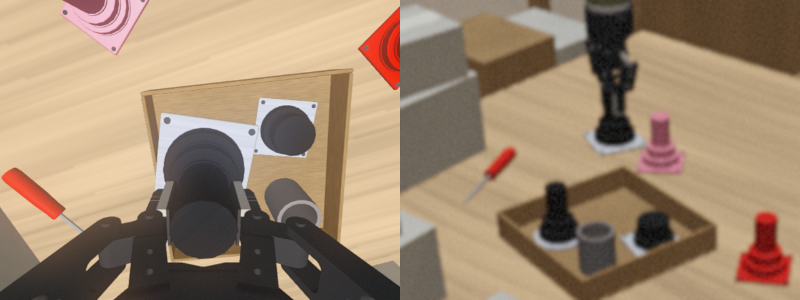

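The boot is held upright and clear (grip view at left). The other three pieces are undisturbed in the bin. The underside is about 145 mm up, i.e. about 101 mm over the glass. I carry it by (+150, +467).

{"op": "carry_out", "data": {
  "targets": [
    {"x": 0.005, "y": 0.015, "z": 0, "ax": 0, "ay": 0, "az": 0, "hand": -1},
    {"x": 0.015, "y": 0.045, "z": 0, "ax": 0, "ay": 0, "az": 0, "hand": -1},
    {"x": 0.028, "y": 0.085, "z": 0, "ax": 0, "ay": 0, "az": 0, "hand": -1},
    {"x": 0.04, "y": 0.125, "z": 0, "ax": 0, "ay": 0, "az": 0, "hand": -1},
    {"x": 0.053, "y": 0.165, "z": 0, "ax": 0, "ay": 0, "az": 0, "hand": -1}
  ]
}}

```text
time_s: 6.78
eef_pos: [468.6, -74.1, 200.9]
ee_rot: [0.698, 0.11, 0.699, -0.11]
force: [-0.0, -0.3, -1.8]
grip_width: 0.414
```

{"op": "carry_out", "data": {
  "targets": [
    {"x": 0.013, "y": 0.04, "z": 0, "ax": 0, "ay": 0, "az": 0, "hand": -1},
    {"x": 0.026, "y": 0.08, "z": 0, "ax": 0, "ay": 0, "az": 0, "hand": -1},
    {"x": 0.039, "y": 0.12, "z": 0, "ax": 0, "ay": 0, "az": 0, "hand": -1},
    {"x": 0.052, "y": 0.16, "z": 0, "ax": 0, "ay": 0, "az": 0, "hand": -1},
    {"x": 0.065, "y": 0.2, "z": 0, "ax": 0, "ay": 0, "az": 0, "hand": -1}
  ]
}}

```text
time_s: 7.4
eef_pos: [533.3, 125.9, 200.8]
ee_rot: [0.698, 0.11, 0.699, -0.11]
force: [1.8, -0.7, -2.8]
grip_width: 0.417
```

{"op": "carry_out", "data": {
  "targets": [
    {"x": 0.012, "y": 0.035, "z": 0, "ax": 0, "ay": 0, "az": 0, "hand": -1},
    {"x": 0.022, "y": 0.065, "z": 0, "ax": 0, "ay": 0, "az": 0, "hand": -1},
    {"x": 0.029, "y": 0.09, "z": 0, "ax": 0, "ay": 0, "az": 0, "hand": -1},
    {"x": 0.032, "y": 0.102, "z": 0, "ax": 0, "ay": 0, "az": 0, "hand": -1},
    {"x": 0.032, "y": 0.102, "z": 0, "ax": 0, "ay": 0, "az": 0, "hand": -1}
  ]
}}

```text
time_s: 8.02
eef_pos: [565.1, 226.1, 200.8]
ee_rot: [0.698, 0.11, 0.699, -0.11]
force: [1.1, -1.1, -1.5]
grip_width: 0.409
```

```bash
python3 - <<'E'
from h import *
s=ctrl.sense();print(s["eef_pos"],s["ee_rot"],s["force"],s["grip_width"],abs(s["dq"]).max())
p=s["eef_pos"];z=p[2]-56.8
T=viewer.capture("top");S=viewer.capture("scene");w=viewer.capture("wrist")
for n in("scene","top","wrist"):
    c=viewer.camera_info(n);print(n,"underside",proj(c,np.array([p[0],p[1],z])),"glass est",proj(c,np.array([566,225,44])))
cv2.imwrite("pics/sc1.png",S);cv2.imwrite("pics/wr1.png",w);cv2.imwrite("pics/tp1.png",T)
cv2.imwrite("pics/f1.png",np.hstack([cv2.resize(w,(400,300)),cv2.resize(S[150:330,260:500],(400,300),interpolation=cv2.INTER_CUBIC)]))
E
```

```text
[565.12888277 226.14928446 200.83952133] [ 0.69826029  0.10961093  0.69881853 -0.1098666 ] [ 1.05514985 -1.12718965 -1.50699035] 0.4085917306812226 0.028647124308674003
scene underside (np.float64(378.01231308378385), np.float64(241.6223225629851)) glass est (np.float64(375.49823862792783), np.float64(271.9114890050578))
top underside (np.float64(236.85519153258946), np.float64(217.0549569318232)) glass est (np.float64(243.04943190880897), np.float64(225.95825098347717))
wrist underside (np.float64(329.18131992769224), np.float64(259.3731078104956)) glass est (np.float64(326.9297795289843), np.float64(218.22671347040992))
```

View pics/f1.png

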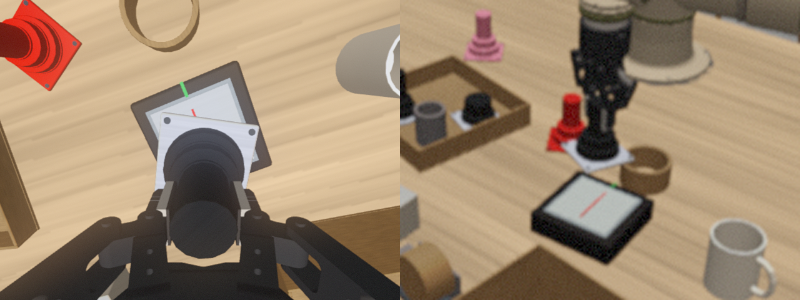

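The boot hangs upright over the glass. In the scene view its base centre is at about (379,242), predicted (378,242). The glass centre is at about (377,272), predicted (375.5,272). I let it settle, check and hand in.

{"op": "carry_out", "data": {
  "targets": [
    {"x": 0, "y": 0, "z": 0, "ax": 0, "ay": 0, "az": 0, "hand": -1},
    {"x": 0, "y": 0, "z": 0, "ax": 0, "ay": 0, "az": 0, "hand": -1},
    {"x": 0, "y": 0, "z": 0, "ax": 0, "ay": 0, "az": 0, "hand": -1},
    {"x": 0, "y": 0, "z": 0, "ax": 0, "ay": 0, "az": 0, "hand": -1},
    {"x": 0, "y": 0, "z": 0, "ax": 0, "ay": 0, "az": 0, "hand": -1}
  ]
}}

```text
time_s: 8.8
eef_pos: [565.6, 225.5, 201.3]
ee_rot: [0.698, 0.11, 0.698, -0.11]
force: [0.6, -0.4, -2.4]
grip_width: 0.416
```

```bash
python3 - <<'E'
from h import *
s=ctrl.sense();print(s["eef_pos"],s["force"],s["grip_width"],abs(s["dq"]).max())
if s["grip_width"]>0.35 and abs(s["dq"]).max()<0.02: print(finish_job())
E
```

```text
[565.57239971 225.51819112 201.29423561] [ 0.59307205 -0.43154335 -2.44536374] 0.41612486282292294 0.0015789054982085526
the job is handed in; nothing more can be done
None
```

I gripped the tall square-based boot by its top step at 40 N, lifted it straight out of the bin and carried it level to the scanner. I handed the job in at about 8.8 s with the boot still held; no verdict was reported.

**Last checks:**
- **Position:** the TCP was at (565.6, 225.5, 201.3) mm, within 1 mm of the measured glass centre. The underside is about 100 mm above the glass, taking the boot to have stood on the 5 mm bin floor.
- **Grip:** the opening was 0.416, about 35 mm, which fits the 36 mm step. The force reading of −2.4 N matches the boot's weight.
- **Stillness:** the joints were practically at rest (fastest 0.0016 rad/s).
- **Other pieces:** the three others stood undisturbed in the bin in the picture taken after the lift. I saw nothing shifted on the parts of the table shown in the last view.

**Disagreements:**
- **Height of the boot's top:** the first wrist-only triangulation gave 92 mm because its baseline was short. The scene and wrist views together gave 100 mm, against 103 mm from the text.
- **Glass centre:** in the last scene view it differed by about 1.5 px (roughly 4 mm) from my estimate, well within the 35 mm allowed.

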